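# Index the filter wheel in its slide-out drawer

## Robot

A 7-joint arm with a two-finger parallel gripper is mounted at the origin on a cart in front of the work surface, level with it; the furniture and walls round the work are solid. World frame = base frame: x ahead of the robot, y to its left, z up, the work surface at z = 0. Lengths are in m, angles in rad, forces in N, time in s.
With the tool pointing down it reaches from about 0.425 to 1.025 m from the base axis. Payload 3.6 kg.
Tool frame: the origin (TCP) lies midway between the tips of the shut fingers; the grasp point (between the pads) lies 19 mm behind it (ctrl.hold_point_z is the distance from the TCP to the grasp point, in m); z points along the fingers, y is the line along which they close (so a half turn about z gives the same grasp; the last joint's range is limited). The gripper opens to 85 mm and grips with 20 to 120 N. Pads are 22 mm wide; open, the fingers measure 114 mm over their backs; the gripper's body (76 mm by 85 mm) begins 54 mm behind the grasp point. The pads swing forward as they close: fully open they stand 13 mm farther back than shut.
Start: joints at [-1.236, 0.591, 0.048, 1.609, -0.033, 0.943, -0.034], TCP at [0.301, 0.659, 0.231] pointing down, gripper open.
Joint ranges: [-2.69, 2.69], [-0.47, 2.24], [-1.27, 1.36], [0.19, 2.51], [-1.53, 4.68], [0.08, 2.07], [-3.09, 3.09]. Speed limits (rad/s): [2.57, 2.57, 3.14, 3.14, 3.14, 3.14, 3.14].

## Interface

Orientations are given as a rotation vector (axis times angle).
In Python, from rig import telemetry, get_image, ctrl gives the robot as it stands.
- The arm moves only by the tool send_rows, never from a script. Its argument "steps" is a list of rows, each a list of 7 numbers: the finger opening in mm, from 0 to 85.4, then the shift along the tool's x, y, z in mm, then the turn, a rotation vector about the tool's x, y, z in degrees. A call has exactly 10 rows; each row shifts and turns the commanded pose from where the row before left it, along the tool's axes as they then stand; what a row does not reach is not made up. A row lasts 1/8 s, in which the tool goes at most 62.5 mm and 10.7 degrees, less where a joint would pass 70% of its speed; a pose out of reach is approached as far as the arm can. A call is refused whole if a number of a shift passes 62.5 or a number of a turn 10.7, either way. A call with a gripper value outside its range is refused whole. The fingers move at their own pace and stop on an object; "force" is the grip in N (left out, the last holds). Time passes only in rows, so rows that do not move let the fingers close, or fill a call up. It gives the time, the measured TCP pose, the force, the opening and the grip force at its end, in the units of the state.
- telemetry.get_obs(): the state, without advancing time (a new reading comes with each control period).
- get_image(name): name is "scene" or "side" or "wrist"; returns a dict with "img" (480x640x3 uint8, red, green, blue), "K" (3x3 intrinsics, pixels), "k1" (the pictures are not rectified: a ray, as slopes to the right and down, at radius r is drawn at 1 + k1 r^2 times it, then the intrinsics apply), "R" (3x3) and "t" (3): a world point X has camera coordinates R X + t. Camera axes: x right, y down, z forward; pixel columns grow to the right and rows downward; lengths in m; the calibration is good to about 2 mm. A picture is of the moment at which its call begins. There is no depth.
- ctrl.finish_job(): hands the job in; it is judged then, once.
The state is a dict: "time": time; "joint_pos": joint angles; "dq": joint speeds; "effort": joint torques, N m; "ee_pos": TCP position; "ee_rot": TCP orientation; "ft_force": force on the tool from outside, world axes, zero at the start; "moment": the same for the moment, N m; "finger_gap": finger opening in m; "grip_force": force on a finger pad.
Only numpy, scipy, OpenCV 4.12 (cv2) and the standard library are available. Lean on these libraries where they do the work, as an engineer would, in place of code of your own. Each camera call takes 0.05 s, during which the arm holds its last target. There are 200 camera calls.

## Task

Change the filter in the white light-filter unit: draw its drawer out to the stop, turn the filter wheel clockwise (seen from above) by its black knob until it clicks into the very next position, not beyond it, let it go, and then close the drawer fully again. Feel for the stop and the click: the unit only stands loose on the bench and must stay where it is, and the bottle, the jar and the block level beside it must be left alone.

Things in the scene. Friction and masses are not known exactly. Their poses are not given: they have to be found in the camera images.
- unit: white box-shaped filter unit, 175 mm deep (x), 184 wide (y), 88 high, 3.5 kg, standing loose on rubber feet (more than about 20 N sideways can shift it), black light port 12 mm high on its roof. Origin: on its underside, midway across, 100 mm behind its front edge. Axes: x from its open front to its back, y to its left side as a viewer at the front sees it, z up.
- drawer (a joint): how far the drawer is out, along the unit's -x, in m: 0 = fully home; starts shut or a little ajar. A stop inside ends the travel somewhere from 0.14 to 0.16 (feel for it). About 3 N of friction; stays where left. Its grey front panel is 10 mm thick, 180 wide, top edge 86 mm above the bench, outer face 44 mm behind the handle bar's centre line.
- handle (a point): middle of the drawer's steel bar handle, 62 mm above the bench: a round bar 10 mm thick, 90 mm long, lying along the unit's y, 44 mm in front of the panel (155 mm in front of the unit's origin when shut). Axes as the unit's; moves with the drawer.
- knob (a point): point on the filter wheel's axis at grip height, 52 mm above the bench, 115 mm behind the handle bar. Knob: black bar 14 mm thick, 44 long, from 30 to 62 mm above the bench, on a dark disc 114 mm across with three coloured filters; reached from above when the drawer is out. Turns with the wheel: x along the bar (white tick at +x end), y across its 14 mm, z up (the axis).
- wheel (a joint): filter wheel angle, rad, growing clockwise seen from above; about 0 at the start, in a click position. Three clicks evenly spaced (next near 2.09). A sprung roller sits between two rim pins at each: about 0.25 N m breaks it loose, then it turns freely until the roller is pushed over the next position's first pin, drops in with a click and meets the second pin.
- oil: small white dropper bottle with a black cap, 40 mm in diameter, 120 mm high, a bystander; origin at the centre of its underside, z up
- jar: white jar with a blue lid, 60 mm in diameter, 70 mm high, a bystander; origin at the centre of its underside, z up
- level: machinist's block level, a dark block 36 x 150 x 44 mm high, lying on the bench to the right, a bystander; origin at the centre of its underside, y along its length

How it is judged:
By the outcome, as a careful person would: the job done as asked, in the order asked, and still so for the second after the job is handed in, with the robot touching nothing.
It also fails if it takes over 64 s, if anything falls off the work surface, if the arm or the gripper's body presses on something with over 40 N, if the wrist force passes 120 N, or if a joint passes its speed limit or range.

## Working session

There is one attempt and no reset: what is moved stays moved. The work goes in short steps, Python scripts to look and compute and a tool call to move; the robot and the scene stay as the last step left them, time stands still between calls to the robot, and variables do not carry over. Pictures are saved under pics/ and viewed, at most 10 in all, crops included, and the job is handed in when it is done.

Besides the shell and the picture viewer there is one more tool, called after ">>>" as name(argument=value, ...) on one line, values as JSON. send_rows: Moves the arm, as the interface text tells. Its arguments: {"type":"object","properties":{"steps":{"type":"array","items":{"type":"array","items":{"type":"number"}}},"force":{"type":"number"}},"required":["steps"]}

```bash
mkdir -p pics; ls
python3 - <<'E'
from rig import telemetry,get_image,ctrl
import cv2,numpy as np
o=telemetry.get_obs(); print({k:np.round(v,3).tolist() for k,v in o.items()}, ctrl.hold_point_z)
for n in ["scene","side"]:
    d=get_image(n); cv2.imwrite(f"pics/{n}0.png",d["img"][:,:,::-1]); print(n,d["K"].tolist(),d["k1"],np.round(-d["R"].T@d["t"],3))
E
```

```text
pics
{'time': 0.0, 'joint_pos': [-1.235, 0.592, 0.048, 1.61, -0.033, 0.943, -0.034], 'dq': [0.002, -0.0, -0.001, 0.002, -0.003, -0.0, 0.0], 'effort': [-0.002, -54.87, 1.546, -19.813, 0.009, 0.009, -0.0], 'ee_pos': [0.301, 0.659, 0.23], 'ee_rot': [-0.668, -3.069, 0.004], 'ft_force': [-0.163, 0.984, -0.542], 'moment': [-0.02, -0.026, 0.043], 'grip_force': 0.0, 'finger_gap': 0.085} 0.0187
scene [[616.3289297593828, 0.0, 316.96204675384234], [0.0, 616.3289297593828, 243.39854100896736], [0.0, 0.0, 1.0]] -0.13789593088695679 [ 0.073 -0.735  0.916]
side [[527.4004517721016, 0.0, 319.1922978439079], [0.0, 527.4004517721016, 240.57343648238577], [0.0, 0.0, 1.0]] -0.13274044929869375 [1.338 0.468 1.109]
```

View pics/scene0.png

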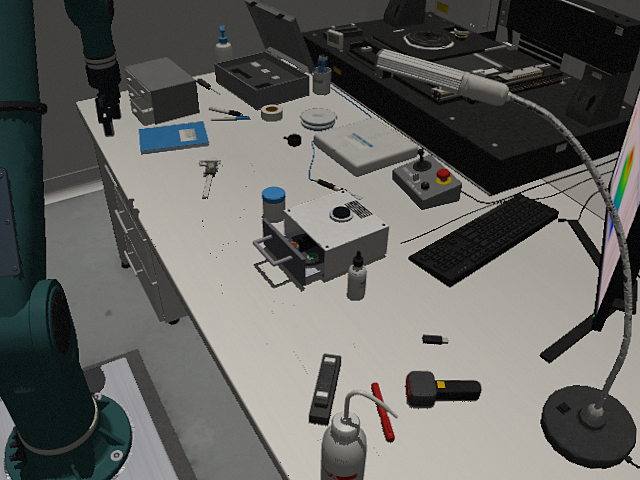

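View pics/side0.png

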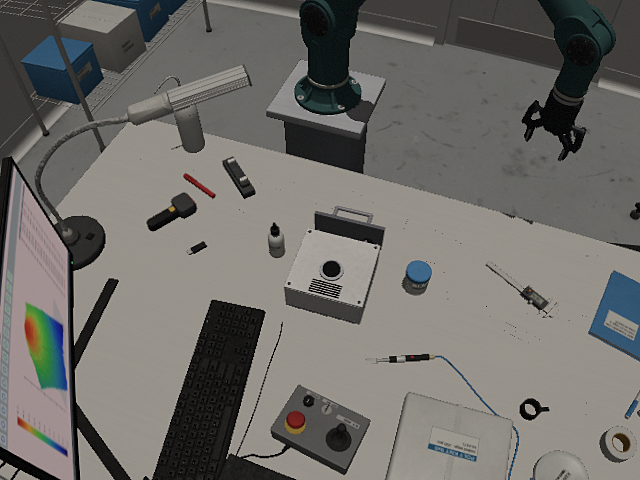

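The scene view shows the unit at about (335,240) with its drawer ajar and the handle at (275,260). The bottle is at (357,275) and the jar at (273,205). The side view shows the roof at about (333,265) and the handle at (352,215). I'll zoom in on both next.

Run:
```python
import cv2,numpy as np
a=cv2.imread("pics/scene0.png")[180:310,240:400]; b=cv2.imread("pics/side0.png")[195:325,260:440]
f=lambda i:cv2.resize(i,None,fx=400/i.shape[1],fy=400/i.shape[1],interpolation=cv2.INTER_CUBIC)
A,B=f(a),f(b);h=max(A.shape[0],B.shape[0]);P=lambda i:np.pad(i,((0,h-i.shape[0]),(0,0),(0,0)))
cv2.imwrite("pics/c0.png",np.hstack([P(A),P(B)]));print(A.shape,B.shape)
```

```text
(325, 400, 3) (289, 400, 3)
```

View pics/c0.png

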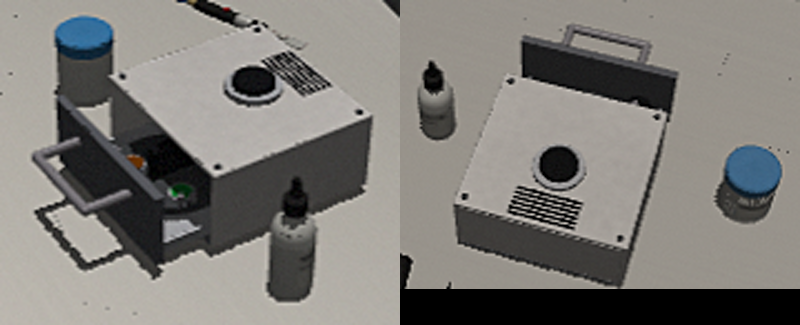

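The left crop (scene) shows the roof corners at (112,75), (212,172), (372,115) and (257,25), with the handle bar from (36,154) to (88,208). The right crop (side) shows the corners at (508,75), (667,112), (457,197) and (625,247), with the bar from (568,29) to (650,44). I'll fit the pose to these points.

```bash
cat > h.py <<'E'
from rig import telemetry,get_image,ctrl
import cv2,numpy as np
from scipy.spatial.transform import Rotation as Ro
from scipy.optimize import least_squares
def proj(d,X):
    K,k=d["K"],d["k1"]; c=np.atleast_2d(X)@d["R"].T+d["t"]; s=c[:,:2]/c[:,2:]
    s=s*(1+k*(s**2).sum(1,keepdims=True)); return s@K[:2,:2].T+K[:2,2]
def unproj(d,uv,z):
    n=cv2.undistortPoints(np.array([[uv]],float),d["K"],np.array([d["k1"],0,0,0.]))[0,0]
    r=d["R"].T@np.append(n,1); o=-d["R"].T@d["t"]; return o+r*(z-o[2])/r[2]
E
python3 - <<'E'
from h import *
S,D=get_image("scene"),get_image("side")
s=lambda u,v:(240+u/2.5,180+v/2.5); t=lambda u,v:(260+(u-400)/2.222,195+v/2.222)
# unit pts: roof FL,FR,BR,BL ; panel top outer L,R ; handle L,R ends
sc=[s(112,75),s(212,172),s(372,115),s(257,25),s(60,97),s(163,200),s(36,154),s(88,208)]
sd=[t(667,112),t(508,75),t(457,197),t(625,247),t(677,72),t(523,37),t(650,44),t(568,29)]
def pts(p):
    x,y,a,q=p; L=[(-.1,.092,.088),(-.1,-.092,.088),(.075,-.092,.088),(.075,.092,.088),
    (-.111-q,.09,.086),(-.111-q,-.09,.086),(-.155-q,.042,.064),(-.155-q,-.042,.064)]
    c,n=np.cos(a),np.sin(a); return np.array(L)@np.array([[c,-n,0],[n,c,0],[0,0,1]]).T+[x,y,0]
f=lambda p:np.r_[proj(S,pts(p))-sc,proj(D,pts(p))-sd].ravel()
r=least_squares(f,[.7,0,0,.04],loss="soft_l1"); print(r.x,np.degrees(r.x[2])); print(np.round(f(r.x).reshape(-1,2),1).tolist())
x,y,a,q=r.x;c,n=np.cos(a),np.sin(a)
print("handle",x-(.155+q)*c,y-(.155+q)*n,"knob at out .15",x-(.04+.15)*c,y-(.04+.15)*n)
for nm,uv,z in [("oil",(276,227),.115),("jar",(418,268),.07)]: print(nm,unproj(D,uv,z))
print("jar",unproj(S,s(84,30),.07),"oil",unproj(S,s(296,185),.118))
E
```

```text
[0.7054213  0.26173043 0.05535356 0.04269537] 3.1715253553146128
[[-2.2, -0.2], [0.4, 1.9], [0.2, -0.3], [0.7, -1.2], [-0.9, -1.0], [-1.6, -0.8], [2.3, 0.4], [-0.3, -1.2], [0.4, -1.0], [-1.4, -2.3], [-2.3, 1.4], [0.9, -0.1], [0.0, 0.3], [-0.8, -0.8], [-3.2, 0.6], [2.0, -0.1]]
handle 0.508028722340539 0.25079287209511913 knob at out .15 0.5157123101690005 0.2512186209558629
oil [0.65720442 0.10329132 0.115     ]
jar [0.62254411 0.44867675 0.07      ]
jar [0.62767148 0.45300937 0.07      ] oil [0.64614465 0.08908838 0.118     ]
```

>>> send_rows(steps=[[85,-36,-28.5,0,0,0,0],[85,-36,-28.5,0,0,0,0],[85,-36,-28.5,0,0,0,0],[85,-36,-28.5,0,0,0,0],[85,-36,-28.5,0,0,0,0],[85,-36,-28.5,0,0,0,0],[85,-36,-28.5,0,0,0,0],[85,-36,-28.5,0,0,0,0],[85,-36,-28.5,0,0,0,0],[85,-34,-28.5,0,0,0,0]])

```text
time: 1.45
ee_pos: [0.5091, 0.2498, 0.2313]
ee_rot: [0.669, 3.069, -0.0]
ft_force: [0.4, -0.5, 0.1]
finger_gap: 0.085
grip_force: 0.0
```

>>> send_rows(steps=[[40,0,0,0,0,0,10.3],[40,0,0,0,0,0,10.3],[40,0,0,0,0,0,10.3],[40,0,0,0,0,0,10.3],[40,0,0,0,0,0,10.3],[40,0,0,0,0,0,10.3],[40,0,0,0,0,0,0.4],[40,0,0,0,0,0,0],[40,0,0,0,0,0,0],[40,0,0,0,0,0,0]])

```text
time: 2.7
ee_pos: [0.5086, 0.2512, 0.2314]
ee_rot: [-2.157, -2.284, -0.0]
ft_force: [0.1, 0.6, -0.4]
finger_gap: 0.0399
grip_force: 0.0
```

```bash
cat >> h.py <<'E'
def state():
    o=telemetry.get_obs(); R=Ro.from_rotvec(o["ee_rot"]).as_matrix()
    print("t %.2f"%o["time"],"pos",np.round(o["ee_pos"],4),"tooly yaw %.2f"%np.degrees(np.arctan2(R[1,1],R[0,1])),"z",np.round(R[:,2],3),"F",np.round(o["ft_force"],2),"M",np.round(o["moment"],3),"gap %.4f gf %.1f"%(o["finger_gap"],o["grip_force"]),"q",np.round(o["joint_pos"],2)); return o,R
def shift(R,dw): return np.round(R.T@np.array(dw)*1000,1)
E
python3 - <<'E'
from h import *
o,R=state(); d=get_image("wrist"); cv2.imwrite("pics/w1.png",d["img"][:,:,::-1]); print(-d["R"].T@d["t"])
E
```

```text
t 2.70 pos [0.5086 0.2512 0.2314] tooly yaw 3.26 z [-0.  0. -1.] F [ 0.14  0.62 -0.45] M [-0.024  0.037  0.015] gap 0.0399 gf 0.0 q [-0.81  0.41  0.37  1.98 -0.21  0.78 -0.27]
[0.50563504 0.33338048 0.37411848]
```

View pics/w1.png

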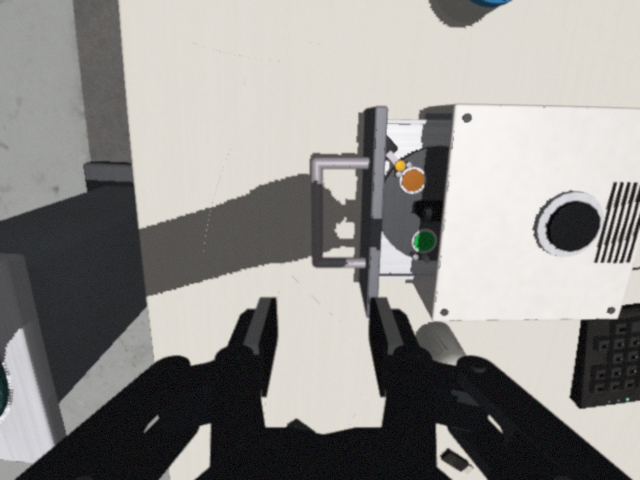

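The wrist view shows the handle bar from (318,158) to (319,264). The roof's front corners are at (451,107) and (437,319), and its rear-right corner is at (618,317). The knob lies along the wheel near (430,210).

Run:
```python
from h import *
o,R=state(); d=get_image("wrist"); u=lambda p,z:unproj(d,p,z)
a,b=u((318,158),.065),u((319,264),.065); print("bar",a,b,(a+b)/2, np.degrees(np.arctan2(-(a-b)[0],(a-b)[1])))
f,g,h=u((451,106),.088),u((437,319),.088),u((618,317),.088); print("roofF",f,g,h,np.linalg.norm(f-g),np.degrees(np.arctan2(-(f-g)[0],(f-g)[1])))
```

```text
t 2.75 pos [0.5086 0.2512 0.2314] tooly yaw 3.25 z [ 0.  0. -1.] F [-0.15  0.96  0.08] M [-0.057 -0.017  0.008] gap 0.0399 gf 0.0 q [-0.81  0.41  0.37  1.98 -0.21  0.78 -0.27]
bar [0.5036055 0.3003429 0.065    ] [0.50955249 0.20568419 0.065     ] [0.50657899 0.25301354 0.065     ] 3.594919572217365
roofF [0.60012837 0.34682988 0.088     ] [0.6175822  0.16797836 0.088     ] [0.78737341 0.17738399 0.088     ] 0.17970114054239936 5.5737530890361935
```

>>> send_rows(steps=[[40,0,-1.5,25,0,0,0],[40,0,0,25,0,0,0],[40,0,0,25,0,0,0],[40,0,0,25,0,0,0],[40,0,0,25,0,0,0],[40,0,0,20,0,0,0],[40,0,0,15,0,0,0],[40,0,0,15,0,0,0],[40,0,0,12,0,0,0],[40,0,0,0,0,0,0]])

```text
time: 4.05
ee_pos: [0.5073, 0.2513, 0.044]
ee_rot: [-2.158, -2.283, -0.0]
ft_force: [0.3, 0.3, -0.3]
finger_gap: 0.0398
grip_force: 0.0
```

>>> send_rows(steps=[[30,0,0,0,0,0,0],[25,0,0,0,0,0,0],[20,0,0,0,0,0,0],[17,0,0,0,0,0,0],[14,0,0,0,0,0,0],[12,0,0,0,0,0,0],[10,0,0,0,0,0,0],[8,0,0,0,0,0,0],[6,0,0,0,0,0,0],[6,0,0,0,0,0,0]], force=25)

```text
time: 5.3
ee_pos: [0.5069, 0.2512, 0.0442]
ee_rot: [-2.158, -2.283, 0.001]
ft_force: [-2.6, -0.5, 1.2]
finger_gap: 0.0088
grip_force: 24.3
```

Run:
```python
from h import *
o,R=state()
```

```text
t 5.30 pos [0.5069 0.2512 0.0442] tooly yaw 3.24 z [-0. -0. -1.] F [-2.56 -0.45  1.2 ] M [-0.005  0.547 -0.014] gap 0.0088 gf 24.3 q [-0.69  0.69  0.21  2.09 -0.35  0.4  -0.15]
```

>>> send_rows(steps=[[6,0,-4,0,0,0,0],[6,0,-8,0,0,0,0],[6,0,-10,0,0,0,0],[6,0,-10,0,0,0,0],[6,0,-10,0,0,0,0],[6,0,-10,0,0,0,0],[6,0,-10,0,0,0,0],[6,0,-10,0,0,0,0],[6,0,-6,0,0,0,0],[6,0,-4,0,0,0,0]])

```text
time: 6.55
ee_pos: [0.4247, 0.2466, 0.0443]
ee_rot: [-2.158, -2.283, 0.0]
ft_force: [2.0, -0.7, -8.3]
finger_gap: 0.0087
grip_force: 24.3
```

>>> send_rows(steps=[[6,0,-0.6,0,0,0,0],[6,0,-0.6,0,0,0,0],[6,0,-0.6,0,0,0,0],[6,0,-0.6,0,0,0,0],[6,0,-0.6,0,0,0,0],[6,0,-0.6,0,0,0,0],[6,0,-0.6,0,0,0,0],[6,0,-0.6,0,0,0,0],[6,0,0,0,0,0,0],[6,0,0,0,0,0,0]])

```text
time: 7.8
ee_pos: [0.4202, 0.2463, 0.0443]
ee_rot: [-2.158, -2.283, 0.0]
ft_force: [1.4, -1.3, -7.5]
finger_gap: 0.009
grip_force: 24.4
```

>>> send_rows(steps=[[6,0,-0.5,0,0,0,0],[6,0,-0.5,0,0,0,0],[6,0,-0.5,0,0,0,0],[6,0,-0.5,0,0,0,0],[6,0,-0.5,0,0,0,0],[6,0,-0.5,0,0,0,0],[6,0,-0.5,0,0,0,0],[6,0,-0.5,0,0,0,0],[6,0,0,0,0,0,0],[6,0,0,0,0,0,0]])

```text
time: 9.05
ee_pos: [0.4162, 0.2461, 0.0443]
ee_rot: [-2.158, -2.283, 0.0]
ft_force: [2.6, -0.6, -7.2]
finger_gap: 0.009
grip_force: 24.3
```

>>> send_rows(steps=[[6,0,-0.4,0,0,0,0],[6,0,-0.4,0,0,0,0],[6,0,-0.4,0,0,0,0],[6,0,-0.4,0,0,0,0],[6,0,-0.4,0,0,0,0],[6,0,-0.4,0,0,0,0],[6,0,-0.4,0,0,0,0],[6,0,-0.2,0,0,0,0],[6,0,0,0,0,0,0],[6,0,0,0,0,0,0]])

```text
time: 10.3
ee_pos: [0.4133, 0.2459, 0.0443]
ee_rot: [-2.158, -2.283, 0.0]
ft_force: [2.4, -1.7, -8.5]
finger_gap: 0.0087
grip_force: 24.3
```

>>> send_rows(steps=[[6,0,-0.3,0,0,0,0],[6,0,-0.3,0,0,0,0],[6,0,-0.3,0,0,0,0],[6,0,-0.3,0,0,0,0],[6,0,-0.3,0,0,0,0],[6,0,-0.3,0,0,0,0],[6,0,-0.3,0,0,0,0],[6,0,-0.3,0,0,0,0],[6,0,-0.3,0,0,0,0],[6,0,0,0,0,0,0]])

```text
time: 11.55
ee_pos: [0.4106, 0.2458, 0.0443]
ee_rot: [-2.158, -2.283, 0.0]
ft_force: [1.7, -1.2, -8.9]
finger_gap: 0.0085
grip_force: 24.3
```

Drawer is at roughly 0.14 now, and the stop could come anytime.

>>> send_rows(steps=[[6,0,-0.3,0,0,0,0],[6,0,-0.3,0,0,0,0],[6,0,-0.3,0,0,0,0],[6,0,-0.3,0,0,0,0],[6,0,-0.3,0,0,0,0],[6,0,-0.3,0,0,0,0],[6,0,-0.3,0,0,0,0],[6,0,-0.3,0,0,0,0],[6,0,-0.1,0,0,0,0],[6,0,0,0,0,0,0]])

```text
time: 12.8
ee_pos: [0.4082, 0.2457, 0.0443]
ee_rot: [-2.158, -2.283, 0.0]
ft_force: [2.9, -0.7, -8.6]
finger_gap: 0.0088
grip_force: 24.3
```

>>> send_rows(steps=[[6,0,-0.3,0,0,0,0],[6,0,-0.3,0,0,0,0],[6,0,-0.3,0,0,0,0],[6,0,-0.3,0,0,0,0],[6,0,-0.3,0,0,0,0],[6,0,-0.3,0,0,0,0],[6,0,-0.3,0,0,0,0],[6,0,-0.3,0,0,0,0],[6,0,-0.1,0,0,0,0],[6,0,0,0,0,0,0]])

```text
time: 14.05
ee_pos: [0.4057, 0.2455, 0.0443]
ee_rot: [-2.158, -2.283, 0.0]
ft_force: [2.5, -1.3, -8.4]
finger_gap: 0.0089
grip_force: 24.3
```

>>> send_rows(steps=[[6,0,-0.3,0,0,0,0],[6,0,-0.3,0,0,0,0],[6,0,-0.3,0,0,0,0],[6,0,-0.3,0,0,0,0],[6,0,-0.3,0,0,0,0],[6,0,-0.3,0,0,0,0],[6,0,-0.3,0,0,0,0],[6,0,-0.3,0,0,0,0],[6,0,-0.3,0,0,0,0],[6,0,-0.3,0,0,0,0]])

```text
time: 15.3
ee_pos: [0.4027, 0.2453, 0.0443]
ee_rot: [2.158, 2.283, -0.0]
ft_force: [2.8, -1.2, -8.2]
finger_gap: 0.0091
grip_force: 24.3
```

>>> send_rows(steps=[[6,0,-0.3,0,0,0,0],[6,0,-0.3,0,0,0,0],[6,0,-0.3,0,0,0,0],[6,0,-0.3,0,0,0,0],[6,0,-0.3,0,0,0,0],[6,0,-0.3,0,0,0,0],[6,0,-0.3,0,0,0,0],[6,0,-0.3,0,0,0,0],[6,0,-0.3,0,0,0,0],[6,0,-0.3,0,0,0,0]])

```text
time: 16.55
ee_pos: [0.4013, 0.2453, 0.0444]
ee_rot: [2.157, 2.281, 0.004]
ft_force: [7.3, -1.4, -11.3]
finger_gap: 0.0092
grip_force: 24.2
```

>>> send_rows(steps=[[6,0,-0.3,0,0,0,0],[6,0,-0.3,0,0,0,0],[6,0,-0.3,0,0,0,0],[6,0,-0.3,0,0,0,0],[6,0,0,0,0,0,0],[6,0,0,0,0,0,0],[6,0,0,0,0,0,0],[6,0,0,0,0,0,0],[6,0,0,0,0,0,0],[6,0,0,0,0,0,0]])

```text
time: 17.8
ee_pos: [0.4013, 0.2454, 0.0444]
ee_rot: [2.157, 2.28, 0.007]
ft_force: [8.1, -1.6, -12.1]
finger_gap: 0.0086
grip_force: 24.2
```

Stop confirmed: the tool no longer moves while the force rises. I'll relax the pull, let go, rise and move over the knob.

>>> send_rows(steps=[[6,0,1.2,0,0,0,0],[6,0,1.2,0,0,0,0],[14,0,0,0,0,0,0],[25,0,0,0,0,0,0],[40,0,0,0,0,0,0],[40,0,0,-3,0,0,0],[40,0,0,-15,0,0,0],[40,0,0,-30,0,0,0],[40,0,0,-40,0,0,0],[40,0,0,-40,0,0,0]])

```text
time: 19.05
ee_pos: [0.4006, 0.245, 0.1743]
ee_rot: [-2.158, -2.283, -0.0]
ft_force: [0.1, 0.7, -0.0]
finger_gap: 0.0402
grip_force: 0.0
```

>>> send_rows(steps=[[40,0,28,0,0,0,0],[40,0,28,0,0,0,0],[40,0,28,0,0,0,0],[40,0,28,0,0,0,0],[40,0,3,0,0,0,0],[40,0,0,0,0,0,0],[40,0,0,0,0,0,0],[40,0,0,0,0,0,0],[40,0,0,0,0,0,0],[40,0,0,0,0,0,0]])

```text
time: 20.3
ee_pos: [0.5155, 0.2518, 0.1723]
ee_rot: [-2.158, -2.283, 0.0]
ft_force: [-0.5, -0.8, -0.2]
finger_gap: 0.0401
grip_force: 0.0
```

Run:
```python
from h import *
o,R=state(); d=get_image("wrist"); cv2.imwrite("pics/w2.png",d["img"][:,:,::-1])
```

```text
t 20.30 pos [0.5155 0.2518 0.1723] tooly yaw 3.25 z [-0. -0. -1.] F [-0.45 -0.76 -0.15] M [ 0.008 -0.006  0.001] gap 0.0401 gf 0.0 q [-0.8   0.5   0.37  2.01 -0.28  0.67 -0.19]
```

View pics/w2.png

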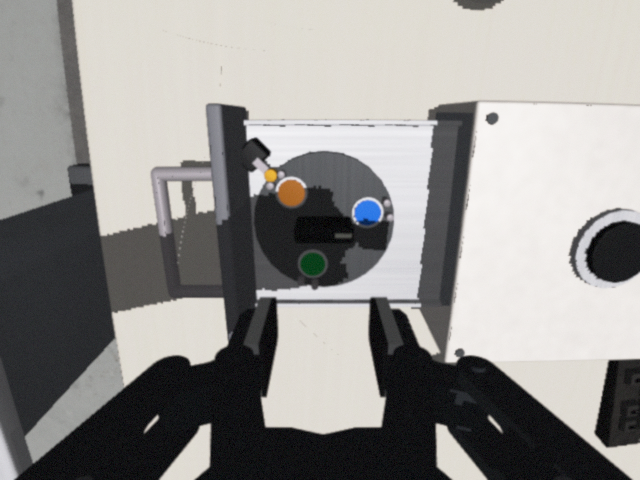

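The wrist view shows the drawer open and the wheel centred at about (324,218). The knob bar runs from about (295,228) to (353,232), with the tick at (343,236). I'll brighten a crop to get the knob angle and refine the centre from the tray geometry.

Run:
```python
from h import *
im=cv2.imread("pics/w2.png")[140:300,240:410]; g=np.clip((im/255.)**.45*255,0,255).astype(np.uint8)
cv2.imwrite("pics/c2.png",cv2.resize(g,None,fx=3.5,fy=3.5,interpolation=cv2.INTER_CUBIC))
d=get_image("wrist"); K=lambda p,z:print(p,np.round(unproj(d,p,z),4))
for p,z in [((324,218),.03),((295,217),.062),((353,217),.062),((353,243),.062),((295,243),.062)]: K(p,z)
for X in [(.516,.2524,.062),(.516,.2524,.03)]: print(proj(d,np.array(X)))
```

```text
(324, 218) [0.5181 0.2562 0.03  ]
(295, 217) [0.4968 0.2645 0.062 ]
(353, 217) [0.5381 0.2669 0.062 ]
(353, 243) [0.5398 0.2473 0.062 ]
(295, 243) [0.4975 0.2449 0.062 ]
[[320.9055288  234.60261722]]
[[321.09764478 222.44536469]]
```

View pics/c2.png

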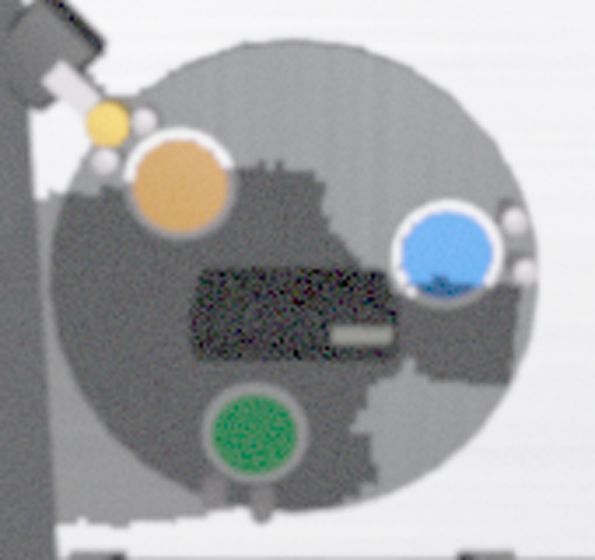

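The knob bar lies along the unit's x axis, with its tick at +x and its centre at about (0.5175,0.2525). I'll turn -90° so that joint 7 has room for the clockwise turn, then descend.

>>> send_rows(steps=[[40,0.8,2,0,0,0,0],[40,0,0,0,0,0,-10],[40,0,0,0,0,0,-10],[40,0,0,0,0,0,-10],[40,0,0,0,0,0,-10],[40,0,0,0,0,0,-10],[40,0,0,0,0,0,-10],[40,0,0,0,0,0,-10],[40,0,0,0,0,0,-10],[40,0,0,0,0,0,-10]])

```text
time: 21.65
ee_pos: [0.518, 0.2526, 0.1723]
ee_rot: [-0.097, 3.14, -0.0]
ft_force: [-0.3, 0.1, 1.1]
finger_gap: 0.0395
grip_force: 0.0
```

>>> send_rows(steps=[[40,0,0,20,0,0,0],[40,0,0,25,0,0,0],[40,0,0,25,0,0,0],[40,0,0,20,0,0,0],[40,0,0,15,0,0,0],[40,0,0,12,0,0,0],[40,0,0,10,0,0,0],[40,0,0,10,0,0,0],[40,0,0,0,0,0,0],[40,0,0,0,0,0,0]])

```text
time: 22.9
ee_pos: [0.5179, 0.2528, 0.0356]
ee_rot: [-0.089, 3.14, 0.0]
ft_force: [0.4, 0.1, 0.9]
finger_gap: 0.04
grip_force: 0.0
```

Run:
```python
from h import *
state()
```

```text
t 22.90 pos [0.5179 0.2528 0.0356] tooly yaw 93.24 z [ 0.001  0.    -1.   ] F [0.45 0.09 0.94] M [ 0.018 -0.015  0.005] gap 0.0400 gf 0.0 q [-0.5   0.69 -0.05  2.06  0.09  0.39  1.01]
```

>>> send_rows(steps=[[30,0,0,0,0,0,0],[24,0,0,0,0,0,0],[20,0,0,0,0,0,0],[18,0,0,0,0,0,0],[16,0,0,0,0,0,0],[14,0,0,0,0,0,0],[12,0,0,0,0,0,0],[10,0,0,0,0,0,0],[10,0,0,0,0,0,0],[10,0,0,0,0,0,0]], force=50)

```text
time: 24.15
ee_pos: [0.5177, 0.2525, 0.0354]
ee_rot: [0.088, -3.14, 0.0]
ft_force: [-0.4, -0.9, 3.2]
finger_gap: 0.0135
grip_force: 48.7
```

Run:
```python
from h import *
state()
```

```text
t 24.15 pos [0.5177 0.2525 0.0354] tooly yaw 93.23 z [-0. -0. -1.] F [-0.39 -0.89  3.18] M [-0.196  0.129 -0.005] gap 0.0135 gf 48.7 q [-0.5   0.69 -0.05  2.06  0.09  0.39  1.01]
```

>>> send_rows(steps=[[10,0,0,0,0,0,4],[10,0,0,0,0,0,8],[10,0,0,0,0,0,9],[10,0,0,0,0,0,9],[10,0,0,0,0,0,9],[10,0,0,0,0,0,9],[10,0,0,0,0,0,9],[10,0,0,0,0,0,9],[10,0,0,0,0,0,9],[10,0,0,0,0,0,5]])

```text
time: 25.4
ee_pos: [0.5166, 0.2509, 0.0354]
ee_rot: [-1.955, -2.459, 0.005]
ft_force: [-1.7, -3.7, 5.9]
finger_gap: 0.0133
grip_force: 49.4
```

Run:
```python
from h import *
state()
```

```text
t 25.40 pos [0.5166 0.2509 0.0354] tooly yaw 13.01 z [-0.002 -0.002 -1.   ] F [-1.65 -3.73  5.88] M [-0.724  0.37   0.089] gap 0.0133 gf 49.4 q [-0.73  0.72  0.28  2.07 -0.46  0.42  0.13]
```

>>> send_rows(steps=[[10,0,0,0,0,0,0],[10,0,0,0,0,0,0],[10,0,0,0,0,0,3],[10,0,0,0,0,0,3],[10,0,0,0,0,0,3],[10,0,0,0,0,0,3],[10,0,0,0,0,0,3],[10,0,0,0,0,0,0],[10,0,0,0,0,0,0],[10,0,0,0,0,0,0]])

```text
time: 26.65
ee_pos: [0.5167, 0.2509, 0.0354]
ee_rot: [2.256, 2.186, -0.004]
ft_force: [-2.1, -3.8, 6.1]
finger_gap: 0.0133
grip_force: 49.4
```

Run:
```python
from h import *
state()
```

```text
t 26.65 pos [0.5167 0.2509 0.0354] tooly yaw -1.82 z [-0.002 -0.002 -1.   ] F [-2.1 -3.8  6.1] M [-0.664  0.36  -0.001] gap 0.0133 gf 49.4 q [-0.77  0.73  0.34  2.07 -0.55  0.43 -0.03]
```

>>> send_rows(steps=[[10,0,0,0,0,0,1.5],[10,0,0,0,0,0,1.5],[10,0,0,0,0,0,1.5],[10,0,0,0,0,0,1.5],[10,0,0,0,0,0,1.5],[10,0,0,0,0,0,1.5],[10,0,0,0,0,0,1.5],[10,0,0,0,0,0,1.5],[10,0,0,0,0,0,0],[10,0,0,0,0,0,0]])

```text
time: 27.9
ee_pos: [0.5167, 0.2509, 0.0354]
ee_rot: [2.472, 1.938, -0.004]
ft_force: [-2.2, -3.8, 5.8]
finger_gap: 0.0132
grip_force: 49.4
```

Run:
```python
from h import *
state()
```

```text
t 27.90 pos [0.5167 0.2509 0.0354] tooly yaw -13.80 z [-0.002 -0.002 -1.   ] F [-2.2  -3.75  5.81] M [-0.697  0.352  0.045] gap 0.0132 gf 49.4 q [-0.8   0.74  0.39  2.07 -0.63  0.45 -0.17]
```

>>> send_rows(steps=[[10,0,0,0,0,0,1],[10,0,0,0,0,0,1],[10,0,0,0,0,0,1],[10,0,0,0,0,0,1],[10,0,0,0,0,0,1],[10,0,0,0,0,0,0],[10,0,0,0,0,0,0],[10,0,0,0,0,0,0],[10,0,0,0,0,0,0],[10,0,0,0,0,0,0]])

```text
time: 29.15
ee_pos: [0.5169, 0.2509, 0.0354]
ee_rot: [2.554, 1.829, -0.003]
ft_force: [-2.8, -3.2, 6.4]
finger_gap: 0.0134
grip_force: 49.3
```

Run:
```python
from h import *
state()
```

```text
t 29.15 pos [0.5169 0.2509 0.0354] tooly yaw -18.79 z [-0.001 -0.002 -1.   ] F [-2.84 -3.2   6.35] M [-0.615  0.41  -0.001] gap 0.0134 gf 49.3 q [-0.82  0.74  0.41  2.08 -0.66  0.46 -0.23]
```

>>> send_rows(steps=[[10,0,0,0,0,0,1],[10,0,0,0,0,0,1],[10,0,0,0,0,0,1],[10,0,0,0,0,0,1],[10,0,0,0,0,0,0],[10,0,0,0,0,0,0],[10,0,0,0,0,0,0],[10,0,0,0,0,0,0],[10,0,0,0,0,0,0],[10,0,0,0,0,0,0]])

```text
time: 30.4
ee_pos: [0.5169, 0.251, 0.0354]
ee_rot: [2.617, 1.737, -0.003]
ft_force: [-1.1, -3.6, 6.1]
finger_gap: 0.0131
grip_force: 49.5
```

Run:
```python
from h import *
state()
```

```text
t 30.40 pos [0.5169 0.251  0.0354] tooly yaw -22.85 z [-0.001 -0.002 -1.   ] F [-1.09 -3.63  6.08] M [-0.729  0.351 -0.05 ] gap 0.0131 gf 49.5 q [-0.83  0.74  0.43  2.08 -0.68  0.46 -0.28]
```

>>> send_rows(steps=[[10,0,0,0,0,0,1],[10,0,0,0,0,0,1],[10,0,0,0,0,0,1],[10,0,0,0,0,0,1],[10,0,0,0,0,0,0],[10,0,0,0,0,0,0],[10,0,0,0,0,0,0],[10,0,0,0,0,0,0],[10,0,0,0,0,0,0],[10,0,0,0,0,0,0]])

```text
time: 31.65
ee_pos: [0.5169, 0.2511, 0.0354]
ee_rot: [2.675, 1.645, -0.003]
ft_force: [-2.2, -3.2, 5.9]
finger_gap: 0.0128
grip_force: 49.4
```

Run:
```python
from h import *
state(); d=get_image("wrist"); im=d["img"][:,:,::-1]; g=np.clip((im/255.)**.6*255,0,255).astype(np.uint8); cv2.imwrite("pics/w3.png",g)
```

```text
t 31.65 pos [0.5169 0.2511 0.0354] tooly yaw -26.82 z [-0.001 -0.002 -1.   ] F [-2.23 -3.2   5.95] M [-0.651  0.291 -0.001] gap 0.0128 gf 49.4 q [-0.84  0.75  0.45  2.08 -0.7   0.47 -0.32]
```

View pics/w3.png

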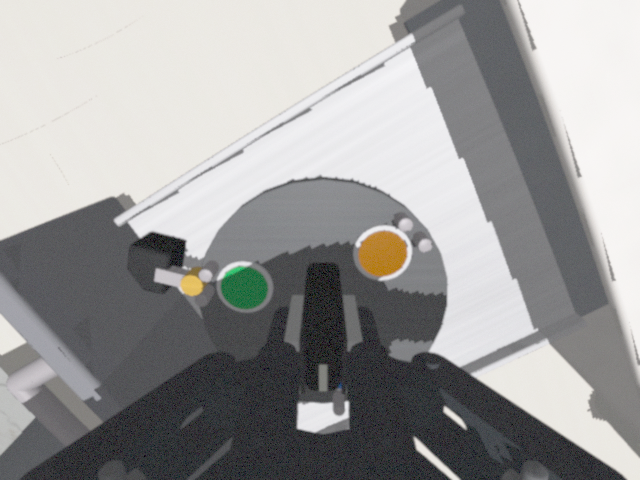

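The picture shows the green filter at the roller. The roller is at (191,286), with one pin at (205,275). I'll zoom to see whether the roller sits between its pins.

Run:
```python
import cv2
im=cv2.imread("pics/w3.png")[225:345,120:280]; cv2.imwrite("pics/c3.png",cv2.resize(im,None,fx=4,fy=4,interpolation=cv2.INTER_CUBIC))
```

```text
(no output)
```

View pics/c3.png

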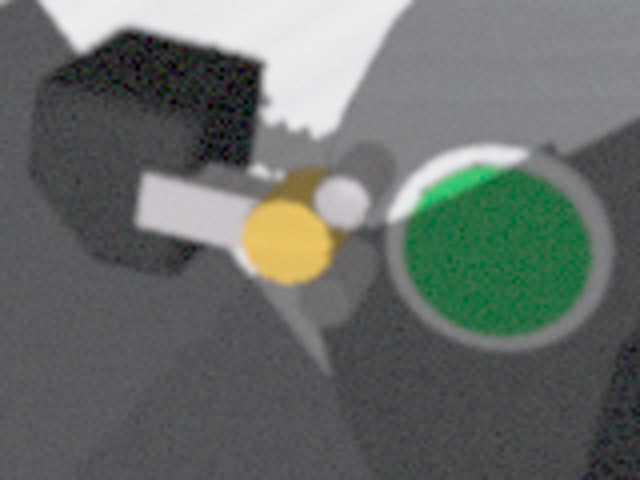

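The roller sits evenly between both pins and the turn is 120.1°, so the wheel has clicked in. I'll let go, rise and return to the handle.

>>> send_rows(steps=[[20,0,0,0,0,0,0],[40,0,0,0,0,0,0],[40,0,0,0,0,0,0],[40,0,0,-3,0,0,0],[40,0,0,-12,0,0,0],[40,0,0,-25,0,0,0],[40,0,0,-30,0,0,0],[40,0,0,-30,0,0,0],[40,0,0,0,0,0,-10],[40,0,0,0,0,0,-10]], force=25)

```text
time: 32.95
ee_pos: [0.518, 0.2528, 0.1367]
ee_rot: [2.342, 2.093, 0.003]
ft_force: [-0.2, 0.5, -0.6]
finger_gap: 0.0401
grip_force: 0.0
```

>>> send_rows(steps=[[40,0,0,0,0,0,-10],[40,0,0,0,0,0,0],[40,0,-29,0,0,0,0],[40,0,-29,0,0,0,0],[40,0,-29,0,0,0,0],[40,0,-29,0,0,0,0],[40,0,0,0,0,0,0],[40,0,0,0,0,0,0],[40,0,0,0,0,0,0],[40,0,0,0,0,0,0]])

```text
time: 34.2
ee_pos: [0.4029, 0.2462, 0.1354]
ee_rot: [2.159, 2.282, 0.001]
ft_force: [-0.0, 0.6, 1.0]
finger_gap: 0.0401
grip_force: 0.0
```

Run:
```python
from h import *
o,R=state(); print(shift(R,np.array([.4013,.2454,.0443])-o["ee_pos"]))
d=get_image("wrist"); im=d["img"][:,:,::-1]; g=np.clip((im/255.)**.6*255,0,255).astype(np.uint8); cv2.imwrite("pics/w4.png",g)
```

```text
t 34.20 pos [0.4029 0.2462 0.1354] tooly yaw 3.17 z [ 0.001  0.    -1.   ] F [-0.02  0.58  1.01] M [0.012 0.013 0.015] gap 0.0401 gf 0.0 q [-0.99  0.48  0.46  2.26 -0.45  0.49 -0.12]
[-0.7 -1.7 91.1]
```

View pics/w4.png

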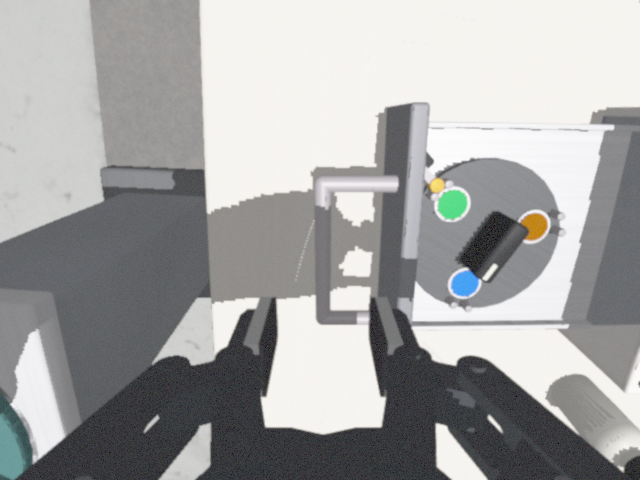

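The bar (column 322) is centred between the fingers, and the wheel is seated with green at the roller (437,186). I'll descend and grip.

>>> send_rows(steps=[[40,-0.7,-1.5,12,0,0,0],[40,0,0,20,0,0,0],[40,0,0,20,0,0,0],[40,0,0,15,0,0,0],[40,0,0,12,0,0,0],[40,0,0,12,0,0,0],[40,0,0,0,0,0,0],[30,0,0,0,0,0,0],[24,0,0,0,0,0,0],[20,0,0,0,0,0,0]])

```text
time: 35.5
ee_pos: [0.4006, 0.2455, 0.0447]
ee_rot: [2.158, 2.283, 0.001]
ft_force: [0.3, -0.7, 0.4]
finger_gap: 0.02
grip_force: 0.0
```

>>> send_rows(steps=[[17,0,0,0,0,0,0],[14,0,0,0,0,0,0],[11,0,0,0,0,0,0],[8,0,0,0,0,0,0],[6,0,0,0,0,0,0],[6,0,0,0,0,0,0],[6,0,2,0,0,0,0],[6,0,5,0,0,0,0],[6,0,5,0,0,0,0],[6,0,5,0,0,0,0]])

```text
time: 36.75
ee_pos: [0.4141, 0.2462, 0.0444]
ee_rot: [-2.153, -2.281, 0.007]
ft_force: [-2.6, 1.5, 8.9]
finger_gap: 0.009
grip_force: 25.0
```

>>> send_rows(steps=[[6,0,8,0,0,0,0],[6,0,11,0,0,0,0],[6,0,11,0,0,0,0],[6,0,11,0,0,0,0],[6,0,11,0,0,0,0],[6,0,11,0,0,0,0],[6,0,11,0,0,0,0],[6,0,11,0,0,0,0],[6,0,11,0,0,0,0],[6,0,6,0,0,0,0]])

```text
time: 38.0
ee_pos: [0.517, 0.2521, 0.0445]
ee_rot: [-2.155, -2.281, 0.006]
ft_force: [-3.1, 0.1, 8.8]
finger_gap: 0.0088
grip_force: 25.1
```

>>> send_rows(steps=[[6,0,3,0,0,0,0],[6,0,3,0,0,0,0],[6,0,3,0,0,0,0],[6,0,3,0,0,0,0],[6,0,3,0,0,0,0],[6,0,3,0,0,0,0],[6,0,2,0,0,0,0],[6,0,1,0,0,0,0],[6,0,0,0,0,0,0],[6,0,0,0,0,0,0]])

```text
time: 39.25
ee_pos: [0.5377, 0.2532, 0.0445]
ee_rot: [-2.155, -2.281, 0.005]
ft_force: [-2.5, -0.2, 8.2]
finger_gap: 0.0085
grip_force: 25.0
```

Time to feel for home, about 12 mm ahead, in small steps.

>>> send_rows(steps=[[6,0,0.8,0,0,0,0],[6,0,0.8,0,0,0,0],[6,0,0.8,0,0,0,0],[6,0,0.8,0,0,0,0],[6,0,0.8,0,0,0,0],[6,0,0.8,0,0,0,0],[6,0,0.6,0,0,0,0],[6,0,0.6,0,0,0,0],[6,0,0,0,0,0,0],[6,0,0,0,0,0,0]])

```text
time: 40.5
ee_pos: [0.5435, 0.2536, 0.0445]
ee_rot: [-2.155, -2.281, 0.006]
ft_force: [-2.0, -0.9, 9.6]
finger_gap: 0.009
grip_force: 25.0
```

>>> send_rows(steps=[[6,0,0.3,0,0,0,0],[6,0,0.3,0,0,0,0],[6,0,0.3,0,0,0,0],[6,0,0.3,0,0,0,0],[6,0,0.3,0,0,0,0],[6,0,0.3,0,0,0,0],[6,0,0.3,0,0,0,0],[6,0,0.3,0,0,0,0],[6,0,0.3,0,0,0,0],[6,0,0,0,0,0,0]])

```text
time: 41.75
ee_pos: [0.5462, 0.2537, 0.0445]
ee_rot: [-2.154, -2.281, 0.006]
ft_force: [-2.4, -0.2, 8.2]
finger_gap: 0.0091
grip_force: 25.0
```

>>> send_rows(steps=[[6,0,0.3,0,0,0,0],[6,0,0.3,0,0,0,0],[6,0,0.3,0,0,0,0],[6,0,0.3,0,0,0,0],[6,0,0.3,0,0,0,0],[6,0,0.3,0,0,0,0],[6,0,0.3,0,0,0,0],[6,0,0.3,0,0,0,0],[6,0,0.3,0,0,0,0],[6,0,0,0,0,0,0]])

```text
time: 43.0
ee_pos: [0.5489, 0.2539, 0.0446]
ee_rot: [-2.154, -2.281, 0.006]
ft_force: [-2.1, -0.6, 8.8]
finger_gap: 0.0088
grip_force: 25.0
```

>>> send_rows(steps=[[6,0,0.3,0,0,0,0],[6,0,0.3,0,0,0,0],[6,0,0.3,0,0,0,0],[6,0,0.3,0,0,0,0],[6,0,0.3,0,0,0,0],[6,0,0.3,0,0,0,0],[6,0,0.3,0,0,0,0],[6,0,0.3,0,0,0,0],[6,0,0.3,0,0,0,0],[6,0,0,0,0,0,0]])

```text
time: 44.25
ee_pos: [0.551, 0.254, 0.0445]
ee_rot: [-2.154, -2.28, 0.007]
ft_force: [-2.7, -0.2, 9.9]
finger_gap: 0.009
grip_force: 25.1
```

>>> send_rows(steps=[[6,0,0.3,0,0,0,0],[6,0,0.3,0,0,0,0],[6,0,0.3,0,0,0,0],[6,0,0.3,0,0,0,0],[6,0,0.3,0,0,0,0],[6,0,0.3,0,0,0,0],[6,0,0,0,0,0,0],[6,0,0,0,0,0,0],[6,0,0,0,0,0,0],[6,0,0,0,0,0,0]])

```text
time: 45.5
ee_pos: [0.551, 0.254, 0.0445]
ee_rot: [-2.152, -2.279, 0.011]
ft_force: [-6.3, 0.4, 12.3]
finger_gap: 0.009
grip_force: 25.3
```

>>> send_rows(steps=[[6,0,0.4,0,0,0,0],[6,0,0.4,0,0,0,0],[6,0,0.4,0,0,0,0],[6,0,0,0,0,0,0],[6,0,0,0,0,0,0],[6,0,0,0,0,0,0],[6,0,0,0,0,0,0],[6,0,0,0,0,0,0],[6,0,0,0,0,0,0],[6,0,0,0,0,0,0]])

```text
time: 46.75
ee_pos: [0.551, 0.2539, 0.0445]
ee_rot: [-2.15, -2.278, 0.014]
ft_force: [-8.3, -0.9, 14.5]
finger_gap: 0.0093
grip_force: 25.5
```

>>> send_rows(steps=[[6,0,-0.8,0,0,0,0],[6,0,-0.8,0,0,0,0],[14,0,0,0,0,0,0],[25,0,0,0,0,0,0],[38,0,0,0,0,0,0],[38,0,-1,-3,0,0,0],[38,0,0,-15,0,0,0],[38,0,0,-30,0,0,0],[38,0,0,-45,0,0,0],[38,0,0,-45,0,0,0]])

```text
time: 48.0
ee_pos: [0.5546, 0.2539, 0.1845]
ee_rot: [2.158, 2.283, 0.001]
ft_force: [0.6, -0.0, 0.4]
finger_gap: 0.0382
grip_force: 0.0
```

>>> send_rows(steps=[[38,0,0,-30,0,0,0],[38,0,-15,0,0,0,0],[38,0,-15,0,0,0,0],[38,0,-15,0,0,0,0],[38,0,0,0,0,0,0],[38,0,0,0,0,0,0],[38,0,0,0,0,0,0],[38,0,0,0,0,0,0],[38,0,0,0,0,0,0],[38,0,0,0,0,0,0]])

```text
time: 49.25
ee_pos: [0.5099, 0.2514, 0.2123]
ee_rot: [2.158, 2.283, 0.0]
ft_force: [-0.6, 0.7, 0.5]
finger_gap: 0.0381
grip_force: 0.0
```

Run:
```python
from h import *
state(); d=get_image("wrist"); cv2.imwrite("pics/w5.png",np.clip((d["img"][:,:,::-1]/255.)**.6*255,0,255).astype(np.uint8))
```

```text
t 49.25 pos [0.5099 0.2514 0.2123] tooly yaw 3.22 z [ 0. -0. -1.] F [-0.62  0.67  0.48] M [ 0.016  0.034 -0.041] gap 0.0381 gf 0.0 q [-0.93  0.47  0.54  2.   -0.34  0.76 -0.13]
```

View pics/w5.png

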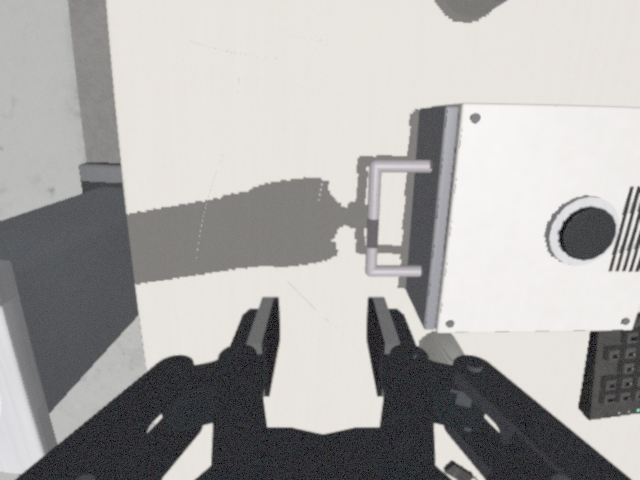

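The drawer is flush against the unit, with the panel at columns 415–455 and no gap at the roof edge. The robot is clear, so I'm handing in.

```bash
python3 -c "
from rig import ctrl
print(ctrl.finish_job())"
```

```text
the job is handed in; nothing more can be done
None
```

I drew the drawer out to its stop, turned the wheel 120° clockwise into the next click (green now at the roller), let it go, closed the drawer fully and handed the job in at about 49 s; the judge's result was not shown.

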